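# Slide the mug in under the dripper

## Task

Get the mug ready for a pour-over: first move the pale blue spoon that lies in the way into the white spoon tray and let go of it, then slide the brown mug along the counter into the shelf bay beneath the steel cone dripper, without lifting it in the bay, so that it stands centred under the spout with its handle pointing straight out of the shelf's open front (the robot's side). Keep the mug upright all the way, and leave the dripper, the jars, the canister and the lid in its clip where they are.

Things in the scene. Friction and masses are not known exactly. Their poses are not given: they have to be found in the camera images.
- shelf: Stained pine step shelf, fixed. Origin on the counter under its lower board; x away from the robot (open front at -x), z up. Board x -70 to 70, 384 wide in y, underside 125, top 143 high. Uprights 14 thick, 140 deep at y = -184, -61, 61, 184 make three 108 wide bays, open at both ends, centred at y = -122.5, 0, 122.5. Higher step behind (x 70 to 145), top 196, small pots to 238.
- dripper: Stainless cone dripper standing loose on the lower board over one of the three bays, 45 behind the board's front edge; cone 100 across at its top, 80 tall. Its spout (24 wide) drops through a hole in the board to 30 below the origin. Origin on the spout's axis at the level of the board's top (143 above the counter); axes parallel to the shelf's, -x towards the open front.
- mug: Brown earthenware mug standing on the counter in front of the shelf, outside diameter 66, 78 tall, wall 4; origin at the centre of its underside, z up, handle in the direction of own +y.
- mug_handle (a point): Point on the mug's handle, 64 from the mug's axis, 40 above its underside. The handle reaches to about 69 mm from the axis and is 10 mm thick.
- spoon: Pale blue plastic spoon, 120 long, lying flat on the counter in the way to the dripper's bay, handle roughly towards the robot. Origin on its underside at mid length; own x runs from handle to bowl. Handle a bar 11 wide and 9 thick from x = -60 to +26, bowl a disc 36 across, 10 thick, centred at x = +42.
- tray: White ceramic spoon tray, fixed, 180 long (own x) by 85 wide (own y), rim 10 high, walls 4 thick, floor 4 thick. Origin at the centre of its underside.
- jar: White closed ceramic jar standing on the counter in front of the shelf beside the way to the bay; 61 across, 88 tall with its knob; origin at the centre of its underside. Leave alone.
- canister: Cream canister with a cork lid on the other side of the way; 61 across, 88 tall; origin at the centre of its underside. Leave alone.
- shelfjar: Blue closed ceramic jar standing on the lower board over another bay; 64 across, 85 tall; origin at the centre of its underside. Leave alone.
- lidclip: Wooden block 70 square with a sprung steel clip holding a round glass lid (100 across, parallel to the shelf's length) upright, on the lower board over the third bay; top 117 above its origin at the centre of its underside. Leave alone.
Not all that is in view belongs to the job. Of the things that look like the spoon, the middle-sized one is meant.

How it is judged (in metres and radians):
On the way, in this order (a step that is already met when the one before it is completed fails the run):
1. the spoon lies in the tray, released (x of spoon in the frame of tray between -0.045 and 0.045 m and y of spoon in the frame of tray between -0.026 and 0.026 m and height (world z) of spoon below 0.02 m and contact force between spoon and the fingers below 0.1 N), for 0.2 s.
2. the mug stands under the dripper's spout, handle out to the front (horizontal distance between mug and dripper below 0.014 m and x of mug_handle in the frame of dripper below -0.038 m and height (world z) of mug below 0.006 m and angle between mug's own z axis and vertical below 0.08 rad), for 0.2 s.
At the end, for the whole second after the job is handed in: The spoon lies at rest in the tray (its middle within 45 mm along and 26 mm across of the tray's middle, no higher than 20 mm); the mug stands at rest, upright, on the counter, its axis within 14 mm of the dripper's axis and the handle's point at least 38 mm to the front of that axis (all of step 2 and x of spoon in the frame of tray between -0.045 and 0.045 m and y of spoon in the frame of tray between -0.026 and 0.026 m and height (world z) of spoon below 0.02 m and linear speed of each of mug, spoon below 0.02 m/s); the robot touches nothing.
It fails at once if the white jar or the canister is pushed more than 15 mm from its place or tipped (distance of any of jar, canister from where it was at the start of the episode above 0.015 m or angle between any of jar, canister's own z axis and vertical above 0.25 rad).
It fails at once if the blue jar or the lid clip is pushed more than 15 mm from its place or tipped (distance of any of shelfjar, lidclip from where it was at the start of the episode above 0.015 m or angle between any of shelfjar, lidclip's own z axis and vertical above 0.25 rad).
It fails at once if the dripper is shifted more than 10 mm or tipped (distance of dripper from where it was at the start of the episode above 0.01 m or angle between dripper's own z axis and vertical above 0.2 rad).
It fails at once if the mug is tipped by more than 25 degrees (angle between mug's own z axis and vertical above 0.44 rad).
It fails at once if the mug is lifted more than 12 mm off the counter under the shelf's board or just before it, instead of slid (x of mug in the frame of dripper above -0.06 m and height (world z) of mug above 0.012 m).
It also fails if it takes over 72 s, if anything falls off the work surface, if the arm or the gripper's body presses on something with over 40 N, if the wrist force passes 120 N, or if a joint passes its speed limit or range.

## Robot

A 6-joint arm with a two-finger parallel gripper is mounted at the origin on the work surface. World frame = base frame: x ahead of the robot, y to its left, z up, the work surface at z = 0. Lengths are in mm, angles in degrees, forces in N, time in s.
With the tool pointing down it reaches from about 350 to 875 mm from the base axis. Payload 15.5 kg.
Tool frame: the origin (TCP) lies where the fingers leave the gripper's body, on its centre line; the fingertips stand 73 mm ahead of it and the grasp point (between the pads) lies 54 mm ahead of it; z points along the fingers, y is the line along which they close (so a half turn about z gives the same grasp; the last joint's range is limited). The gripper opens to 85 mm and grips with 20 to 120 N. Pads are 22 mm wide; open, the fingers measure 114 mm over their backs; the gripper's body (76 mm by 85 mm) begins 54 mm behind the grasp point. The pads swing forward as they close: fully open they stand 13 mm farther back than shut.
Start: joints at [-70.617, 28.281, 77.091, -0, 74.628, -5.472], TCP at [262.703, -567.111, 303.877] pointing down, gripper open.
Joint ranges: [-166.48, 166.48], [-47.26, 123.95], [12.59, 153.08], [-70.14, 250.14], [6.76, 159.57], [-176.63, 176.63]. Speed limits (degrees/s): [108.29, 108.29, 147.25, 172.46, 172.46, 172.46].

## Interface

Orientations are given as [roll, pitch, yaw] about the fixed x, y, z axes, in that order (R = Rz(yaw) Ry(pitch) Rx(roll)).
In Python, from station import env gives the robot as it stands.
- The arm moves only by the tool apply_moves, never from a script. Its argument "plan" is a list of rows, each an object of numbers: "tx", "ty", "tz": the shift along the tool's x, y, z in m; "rx", "ry", "rz": the turn, a rotation vector about the tool's x, y, z in degrees. A call has 1 to 8 rows; each row is the pose to reach, as a shift and turn from the pose commanded when the call began, along the tool's axes at that moment; what a row does not reach only later rows make up. A row lasts 1/8 s, in which the tool goes at most 62.5 mm and 10.7 degrees, less where a joint would pass 70% of its speed; a pose out of reach is approached as far as the arm can. A call with a gripper value outside its range is refused whole. "fingers" is the opening, from -1 (shut) to 1 (fully open), so that 0 is half open, set as the call begins (left out, the last holds). The fingers move at their own pace and stop on an object; "squeeze" is the grip in N (left out, the last holds). Time passes only in rows, so rows that repeat a pose let the fingers close. It gives the time, the measured TCP pose, the force, the opening and the grip force at its end, in the units of the state.
- env.state(): the state, without advancing time (a new reading comes with each control period).
- env.capture(name): name is "scene" or "top"; returns the picture (384x512x3 uint8, red, green, blue); there is no depth.
- env.calibration(name): a dict with "intrinsics" (3x3 intrinsics, pixels), "world_to_cam" (4x4, takes a point from world to camera coordinates). Camera axes: x right, y down, z forward; pixel columns grow to the right and rows downward; lengths in mm; the calibration is good to about 2 mm. A picture is of the moment at which its call begins. calibration takes no time and is no camera call.
- env.hand_in(): hands the job in; it is judged then, once.
Trained networks look in the newest picture that a camera, given by its name, has taken for a name from the list of things; names that differ only in an ending like _2 or _b are one class to them, and where a whole thing is asked for, a point or a joint stands for the part that bears it (a point fixed in the world has none). Each returns a list of dicts, best first, with "score" (0 to 1); they miss things now and then, are a little off and sometimes report something else, mostly with a low value. They report only what shows in the picture. A call takes as long as a camera call. They do not tell look-alikes from the thing itself.
- env.look_for(camera, label): "rect" ([centre column, centre row, width, height] in pixels, round what is visible of it).
- env.landmark_of(camera, label): "location" ([column, row] in pixels: a listed point, or the origin of a listed thing).
The state is a dict: "clock": time; "joint_pos": joint angles; "joint_velocities": joint speeds; "joint_efforts": joint torques, N m; "tool_pos": TCP position; "tool_rot": TCP orientation; "ft_force": force on the tool from outside, world axes, zero at the start; "moment": the same for the moment, N m; "width": finger opening in mm; "grasp_force": force on a finger pad.
Only numpy, scipy, OpenCV 4.12 (cv2) and the standard library are available. Lean on these libraries where they do the work, as an engineer would, in place of code of your own. Each camera call takes 0.05 s, during which the arm holds its last target. There are 200 camera calls.

## Working session

There is one attempt and no reset: what is moved stays moved. The work goes in short steps, Python scripts to look and compute and a tool call to move; the robot and the scene stay as the last step left them, time stands still between calls to the robot, and variables do not carry over. Pictures are saved under pics/ and viewed, at most 10 in all, crops included, and the job is handed in when it is done.

Besides the shell and the picture viewer there is one more tool, called after "Request:" as a command line: name --argument value ..., lists and objects as JSON in quotes. apply_moves: Moves the arm, as the interface text tells. Its arguments: {"type":"object","properties":{"plan":{"type":"array","items":{"type":"object","properties":{"tx":{"type":"number"},"ty":{"type":"number"},"tz":{"type":"number"},"rx":{"type":"number"},"ry":{"type":"number"},"rz":{"type":"number"}}}},"fingers":{"type":"number"},"squeeze":{"type":"number"}},"required":["plan"]}

```bash
mkdir -p pics
cat > h.py <<'E'
import numpy as np, cv2
from station import env
def P(cam):
    c=env.calibration(cam); return np.array(c["intrinsics"],float),np.array(c["world_to_cam"],float)
def unproj(cam,px,z):
    K,T=P(cam); d=T[:3,:3].T@np.linalg.solve(K,[px[0],px[1],1.]); o=-T[:3,:3].T@T[:3,3]
    return o+d*(z-o[2])/d[2]
def proj(cam,p):
    K,T=P(cam); q=K@(T[:3,:3]@np.array(p,float)+T[:3,3]); return q[:2]/q[2]
def save(cam,name,crop=None,s=1):
    im=env.capture(cam)[:,:,::-1]
    if crop: x0,y0,x1,y1=crop; im=im[y0:y1,x0:x1]
    cv2.imwrite("pics/"+name,cv2.resize(im,None,fx=s,fy=s,interpolation=cv2.INTER_CUBIC))
E
python3 - <<'E'
from h import *
a=env.capture("scene");b=env.capture("top")
cv2.imwrite("pics/a.png",cv2.resize(np.vstack([a,b])[:,:,::-1],(400,600)) if 0 else a[:,:,::-1].copy()); cv2.imwrite("pics/b.png",cv2.resize(b[:,:,::-1],(800,600),interpolation=cv2.INTER_CUBIC))
H=dict(shelf=0,dripper=143,mug=0,mug_handle=40,spoon=0,tray=0,jar=0,canister=0,shelfjar=143,lidclip=143)
for c in("scene","top"):
    K,T=P(c);print(c,(-T[:3,:3].T@T[:3,3]).round())
    for n,z in H.items():
        for r in env.landmark_of(c,n)[:4]: print(n,round(r["score"],2),np.round(r["location"]),unproj(c,r["location"],z).round()[:2])
print(env.state())
E
```

```text
scene [ 697. -460.  961.]
shelf 0.95 [295. 225.] [683. -26.]
dripper 0.91 [282. 247.] [ 668. -151.]
mug 0.91 [187. 265.] [ 434. -203.]
mug_handle 0.92 [184. 239.] [ 414. -149.]
spoon 0.58 [213. 208.] [448. -28.]
spoon 0.44 [243. 256.] [ 567. -144.]
tray 0.59 [229. 135.] [424. 225.]
tray 0.4 [298. 225.] [690. -22.]
jar 0.67 [259. 215.] [580. -19.]
canister 0.97 [232. 304.] [ 574. -269.]
shelfjar 0.76 [299. 158.] [657.  94.]
lidclip 0.82 [290. 197.] [657. -21.]
top [ 479.  -38. 1069.]
dripper 0.84 [318. 154.] [ 662. -148.]
dripper 0.23 [264. 202.] [556. -27.]
mug 0.79 [338. 255.] [ 433. -207.]
mug_handle 0.9 [313. 262.] [ 417. -142.]
spoon 0.96 [384. 121.] [ 772. -335.]
spoon 0.75 [266. 200.] [573. -29.]
spoon 0.6 [312. 201.] [ 568. -146.]
spoon 0.48 [266. 247.] [454. -29.]
tray 0.68 [168. 254.] [439. 218.]
jar 0.65 [308. 203.] [ 564. -137.]
jar 0.6 [262. 203.] [566. -20.]
canister 0.72 [357. 198.] [ 575. -260.]
shelfjar 0.71 [208. 156.] [661.  97.]
lidclip 0.72 [260. 157.] [657. -19.]
{'clock': 1.1, 'joint_pos': array([-7.06168168e+01,  2.82800596e+01,  7.70912278e+01,  1.59474964e-03,
        7.46273408e+01, -5.47351240e+00]), 'joint_velocities': array([-0.03924114,  0.05628917,  0.0251005 , -0.0087933 ,  0.05843713,
        0.00215537]), 'joint_efforts': array([-2.50689693e-03, -8.82043076e+01, -3.84264243e+01, -4.22505873e-04,
        9.39580350e-04,  5.55296992e-05]), 'tool_pos': array([ 262.71249405, -567.11011447,  303.89075653]), 'tool_rot': array([ 1.79998488e+02, -1.39984441e-03,  2.48562729e+01]), 'ft_force': array([ 0.34997687, -0.19678479, -0.21391396]), 'moment': array([ 0.0074759 , -0.05643001, -0.02783059]), 'grasp_force': 0.0, 'width': 85.25148048371659}
```

View pics/a.png

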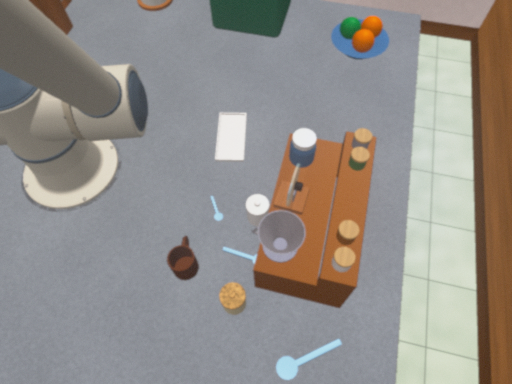

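View pics/b.png

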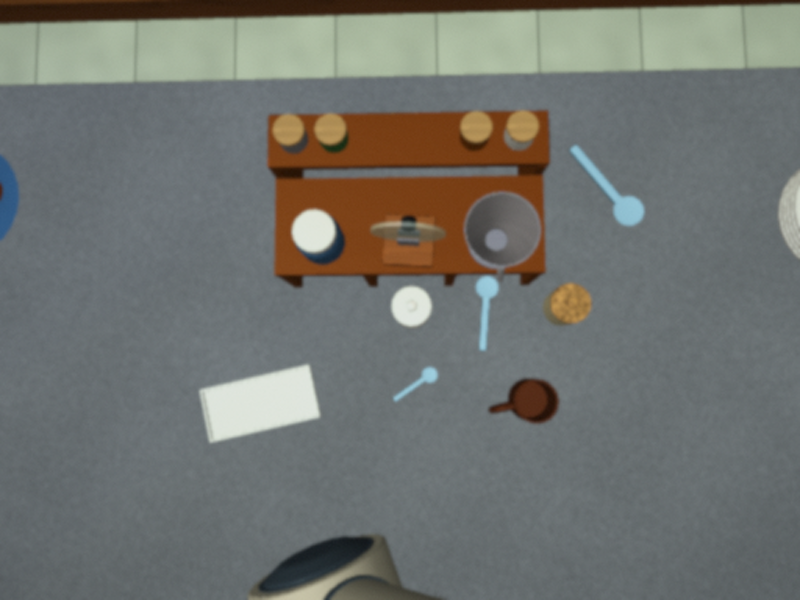

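Top picture (800×600): spoon candidates are the large one at (608,185), beside the shelf; the middle one at (485,312), pointing into the dripper's bay; and the small one at (415,385). The middle one fits, since it is the middle-sized one and lies in the way. The mug is at (533,400) with its handle towards image left (+y), and the tray is at (260,403). I'll confirm with a crop and refine the positions.

Run:
```python
from h import *
b=env.capture("top"); bgr=b[:,:,::-1].copy()
cv2.imwrite("pics/c.png",cv2.resize(bgr[165:285,230:390],(800,600),interpolation=cv2.INTER_CUBIC))
hsv=cv2.cvtColor(bgr,cv2.COLOR_BGR2HSV)
m=((hsv[...,0]>90)&(hsv[...,0]<112)&(hsv[...,1]>70)&(hsv[...,2]>130)).astype(np.uint8)
def comps(m,z,amin=40):
    n,l,s,c=cv2.connectedComponentsWithStats(m)
    for i in range(1,n):
        if s[i,4]<amin or s[i,4]>20000: continue
        ys,xs=np.where(l==i); W=np.array([unproj("top",(x,y),z)[:2] for x,y in zip(xs,ys)],np.float32)
        r=cv2.minAreaRect(W); bx=cv2.boxPoints(r)
        print(s[i,4],c[i].round(),"rect",np.round(r[0]),np.round(r[1]),round(r[2],1),"box",bx.round().tolist(), "mean",W.mean(0).round())
print("spoons");comps(m,8)
w=((hsv[...,1]<40)&(hsv[...,2]>190)).astype(np.uint8); w[:100]=0
print("tray/white");comps(w,8,150)
br=((hsv[...,2]<90)&((hsv[...,0]<12)|(hsv[...,0]>170))&(hsv[...,1]>120)).astype(np.uint8); br[:225]=0
print("mug dark");comps(br,70,100)
sh=((hsv[...,0]<12)&(hsv[...,1]>150)&(hsv[...,2]>80)).astype(np.uint8); sh[:112]=0;sh[180:]=0
print("board");comps(sh,143,500)
for c in("scene","top"):
    for n in("dripper","mug","canister","jar"):
        for r in env.look_for(c,n)[:2]: print(c,n,round(r["score"],2),np.round(r["rect"]))
```

```text
spoons
535 [391. 123.] rect [ 783. -346.] [160.  46.] 32.0 box [[703.0, -369.0], [727.0, -408.0], [863.0, -323.0], [838.0, -284.0]] mean [ 765. -351.]
189 [  5. 134.] rect [757. 646.] [23. 98.] 78.5 box [[707.0, 645.0], [803.0, 625.0], [807.0, 648.0], [711.0, 667.0]] mean [754. 646.]
256 [310. 194.] rect [ 571. -143.] [ 30. 116.] 88.6 box [[513.0, -156.0], [629.0, -159.0], [630.0, -129.0], [514.0, -126.0]] mean [ 586. -142.]
83 [270. 243.] rect [454. -29.] [20. 75.] 40.8 box [[422.0, -7.0], [471.0, -64.0], [486.0, -51.0], [437.0, 6.0]] mean [465. -38.]
tray/white
548 [200. 147.] rect [711. 137.] [66. 65.] 44.4 box [[664.0, 137.0], [710.0, 91.0], [758.0, 137.0], [712.0, 184.0]] mean [710. 137.]
483 [263. 196.] rect [583. -22.] [61. 61.] 89.2 box [[552.0, -52.0], [613.0, -53.0], [614.0, 7.0], [553.0, 8.0]] mean [584. -22.]Traceback (most recent call last):
  File "<stdin>", line 15, in <module>
  File "<stdin>", line 10, in comps
  File "h.py", line 6, in unproj
    K,T=P(cam); d=T[:3,:3].T@np.linalg.solve(K,[px[0],px[1],1.]); o=-T[:3,:3].T@T[:3,3]
        ~^^^^^
  File "h.py", line 4, in P
    c=env.calibration(cam); return np.array(c["intrinsics"],float),np.array(c["world_to_cam"],float)
ValueError: time passes only in moves, steps and waits
```

View pics/c.png

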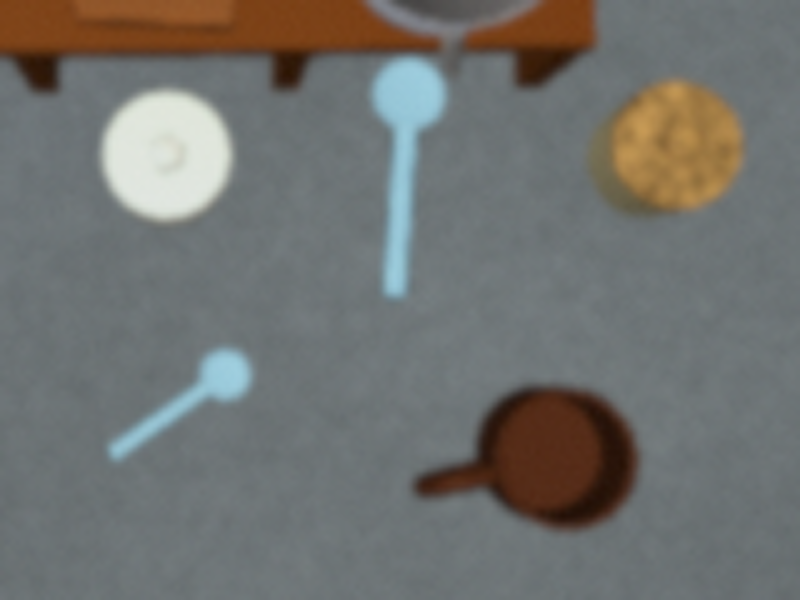

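The crop confirms the middle-sized spoon, with its handle end at (395,297) and bowl centre at (410,93). The dripper also has a small handle sticking out at the front, at (455,60).

```bash
python3 - <<'E'
s=open('h.py').read().replace("def P(cam):","import functools\n@functools.lru_cache\ndef P(cam):")
open('h.py','w').write(s)
E
python3 - <<'E'
from h import *
b=env.capture("top"); bgr=b[:,:,::-1].copy(); hsv=cv2.cvtColor(bgr,cv2.COLOR_BGR2HSV)
def c5(x,y,z): return unproj("top",(230+x/5-.4,165+y/5-.4),z)[:2].round(1)
print("spoon end",c5(395,297,9),"bowl",c5(410,93,10))
print("mug rim c? ",c5(558,457,78),"handle tip",c5(416,485,45),"dripper knob",c5(455,75,190),c5(455,75,143))
print("board edge",c5(0,52,143),c5(593,47,143))
def comps(m,z,amin=40):
    n,l,s,c=cv2.connectedComponentsWithStats(m)
    for i in range(1,n):
        if s[i,4]<amin or s[i,4]>20000: continue
        ys,xs=np.where(l==i); W=np.array([unproj("top",(x,y),z)[:2] for x,y in zip(xs,ys)],np.float32)
        r=cv2.minAreaRect(W); print(s[i,4],c[i].round(),"rect",np.round(r[0]),np.round(r[1]),round(r[2],1),cv2.boxPoints(r).round().tolist())
w=((hsv[...,1]<40)&(hsv[...,2]>170)).astype(np.uint8); w[:220]=0
print("tray");comps(w,10,150)
br=((hsv[...,2]<100)&((hsv[...,0]<12)|(hsv[...,0]>170))&(hsv[...,1]>100)).astype(np.uint8); br[:225]=0
br=cv2.morphologyEx(br,cv2.MORPH_OPEN,np.ones((9,9),np.uint8))
print("mug");comps(br,78,100)
# outline of mug projected for hypotheses
for c in("scene","top"):
    for n in("dripper","mug","canister","jar"):
        for r in env.look_for(c,n)[:2]: print(c,n,round(r["score"],2),np.round(r["rect"]))
E
```

```text
spoon end [ 510.8 -135.4] bowl [ 613.2 -145.2]
mug rim c?  [ 434.  -202.6] handle tip [ 419.9 -140.1] dripper knob [ 597.7 -145.9] [ 604.  -151.7]
board edge [617.3  48.9] [ 615.5 -212.5]
tray
2522 [166. 258.] rect [431. 222.] [ 87. 181.] 12.3 [[370.0, 302.0], [408.0, 125.0], [493.0, 143.0], [454.0, 320.0]]
mug
568 [340. 256.] rect [ 434. -198.] [60. 55.] 89.4 [[406.0, -227.0], [461.0, -228.0], [462.0, -168.0], [407.0, -167.0]]
scene dripper 0.86 [279. 237.  48.  49.]
scene mug 0.96 [183. 257.  31.  44.]
scene mug 0.16 [289. 188.  37.  50.]
scene canister 0.61 [230. 297.  27.  32.]
scene jar 0.98 [258. 210.  26.  36.]
scene jar 0.37 [228. 135.  31.  49.]
top dripper 0.84 [322. 149.  48.  55.]
top mug 0.72 [336. 255.  46.  27.]
top canister 0.94 [361. 195.  30.  31.]
top jar 0.97 [264. 198.  25.  21.]
top jar 0.44 [361. 196.  30.  30.]
```

```bash
cat >> h.py <<'E'
from scipy.spatial.transform import Rotation as R
def move(p,rpy,p0=None,r0=None):
    s=env.state(); p0=s["tool_pos"] if p0 is None else p0; r0=s["tool_rot"] if r0 is None else r0
    A=R.from_euler("xyz",r0,degrees=True);B=R.from_euler("xyz",rpy,degrees=True)
    t=A.inv().apply(np.array(p)-p0)/1000; v=(A.inv()*B).as_rotvec(degrees=True)
    print("t",t.round(4),"r",v.round(1)); return p,rpy
E
python3 - <<'E'
from h import *
a=move([549,-139,180],[180,0,-5.5])
a=move([549,-139,76],[180,0,-5.5],*a)
E
```

```text
t [ 0.4397 -0.2681  0.1239] r [ 0.  -0.  30.4]
t [ 0.    -0.     0.104] r [0. 0. 0.]
```

Request:
apply_moves --plan '[{"tx":0.2,"ty":-0.122,"tz":0.0,"rz":15},{"tx":0.44,"ty":-0.268,"tz":0.05,"rz":30.4},{"tx":0.44,"ty":-0.268,"tz":0.05,"rz":30.4},{"tx":0.44,"ty":-0.268,"tz":0.05,"rz":30.4},{"tx":0.44,"ty":-0.268,"tz":0.05,"rz":30.4},{"tx":0.44,"ty":-0.268,"tz":0.05,"rz":30.4},{"tx":0.44,"ty":-0.268,"tz":0.05,"rz":30.4},{"tx":0.44,"ty":-0.268,"tz":0.05,"rz":30.4}]' --fingers 0.0 --squeeze 30

```text
schema error: expected keys tx, ty, tz, rx, ry, rz
```

All keys are needed in each row.

Request:
apply_moves --plan '[{"tx":0.44,"ty":-0.268,"tz":0.05,"rx":0,"ry":0,"rz":30.4},{"tx":0.44,"ty":-0.268,"tz":0.05,"rx":0,"ry":0,"rz":30.4},{"tx":0.44,"ty":-0.268,"tz":0.05,"rx":0,"ry":0,"rz":30.4},{"tx":0.44,"ty":-0.268,"tz":0.05,"rx":0,"ry":0,"rz":30.4},{"tx":0.44,"ty":-0.268,"tz":0.05,"rx":0,"ry":0,"rz":30.4},{"tx":0.44,"ty":-0.268,"tz":0.05,"rx":0,"ry":0,"rz":30.4},{"tx":0.44,"ty":-0.268,"tz":0.05,"rx":0,"ry":0,"rz":30.4},{"tx":0.44,"ty":-0.268,"tz":0.05,"rx":0,"ry":0,"rz":30.4}]' --fingers 0.0 --squeeze 30

```text
clock: 2.6
tool_pos: [536.0, -158.7, 256.4]
tool_rot: [180.0, -0.0, -5.5]
ft_force: [0.3, -2.1, 0.3]
width: 42.9
grasp_force: 0.0
```

Run:
```python
from h import *
s=env.state();print(s["clock"],s["tool_pos"].round(1),s["tool_rot"].round(1),s["joint_pos"].round(1),s["width"])
a=move([549,-139,180],[180,0,-5.5])
```

```text
2.6 [ 536.  -158.7  256.4] [180.   -0.   -5.5] [-22.6  26.   89.9  -0.   64.1  72.9] 42.91540301630583
t [ 0.011  -0.0208  0.0764] r [ 0. -0. -0.]
```

Request:
apply_moves --plan '[{"tx":0,"ty":0,"tz":0.0,"rx":0,"ry":0,"rz":0},{"tx":0,"ty":0,"tz":0.0,"rx":0,"ry":0,"rz":0}]'

```text
clock: 2.85
tool_pos: [534.9, -160.5, 256.4]
tool_rot: [180.0, 0.0, -5.5]
ft_force: [-0.5, -0.6, -0.2]
width: 42.7
grasp_force: 0.0
```

Run:
```python
from h import *
s=env.state();print(s["clock"],s["tool_pos"].round(1),s["tool_rot"].round(1),s["joint_pos"].round(1),s["width"])
a=move([549,-139,110],[180,0,-5.5])
save("top","d.png",(230,110,390,230),5)
```

```text
2.85 [ 534.9 -160.5  256.4] [180.    0.   -5.5] [-22.8  26.   90.   -0.   64.1  72.7] 42.700560754489096
t [ 0.012  -0.0228  0.1464] r [0. 0. 0.]
```

View pics/d.png

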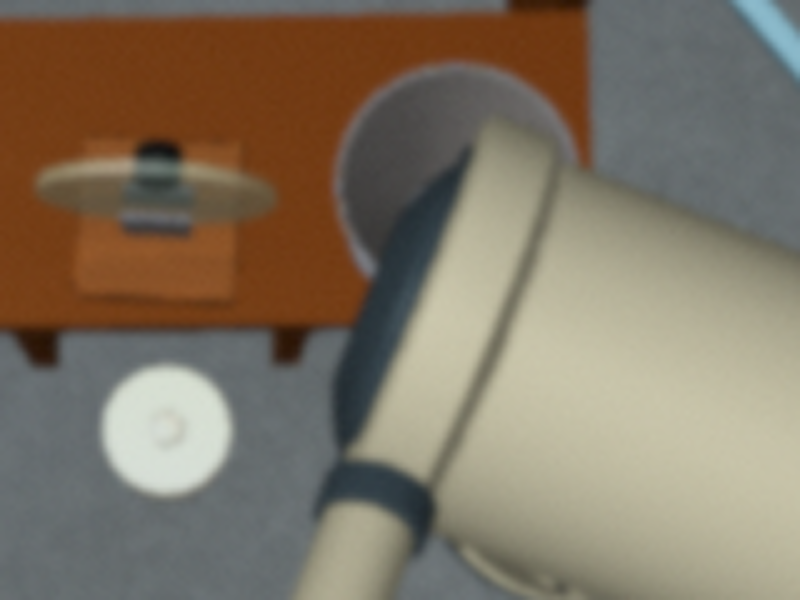

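The top view is blocked by the wrist at (450,300). I'll grip nearer the handle's end, which leaves more room to the dripper, and check with the scene camera on the way down.

Run:
```python
from h import *
a=move([533,-137.4,125],[180,0,-5.5])
```

```text
t [-0.0039 -0.0235  0.1315] r [ 0.   0.  -0.1]
```

Request:
apply_moves --plan '[{"tx":-0.004,"ty":-0.023,"tz":0.13,"rx":0,"ry":0,"rz":0},{"tx":-0.004,"ty":-0.023,"tz":0.13,"rx":0,"ry":0,"rz":0},{"tx":-0.004,"ty":-0.023,"tz":0.13,"rx":0,"ry":0,"rz":0},{"tx":-0.004,"ty":-0.023,"tz":0.13,"rx":0,"ry":0,"rz":0},{"tx":-0.004,"ty":-0.023,"tz":0.13,"rx":0,"ry":0,"rz":0}]'

```text
clock: 3.52
tool_pos: [534.3, -138.3, 128.7]
tool_rot: [179.9, -0.2, -5.6]
ft_force: [-0.6, 0.1, 1.0]
width: 42.7
grasp_force: 0.0
```

Run:
```python
from h import *
s=env.state();print(s["clock"],s["tool_pos"].round(1),s["tool_rot"].round(1),s["joint_pos"].round(1))
a=move([533,-137.4,76],[180,0,-5.5])
save("scene","e.png",(170,140,330,300),3.7)
```

```text
3.525 [ 534.3 -138.3  128.7] [179.9  -0.2  -5.6] [-20.7  35.8  97.5  -0.   46.5  74.9]
t [-0.0016 -0.0008  0.0527] r [ 0.1 -0.2 -0.1]
```

View pics/e.png

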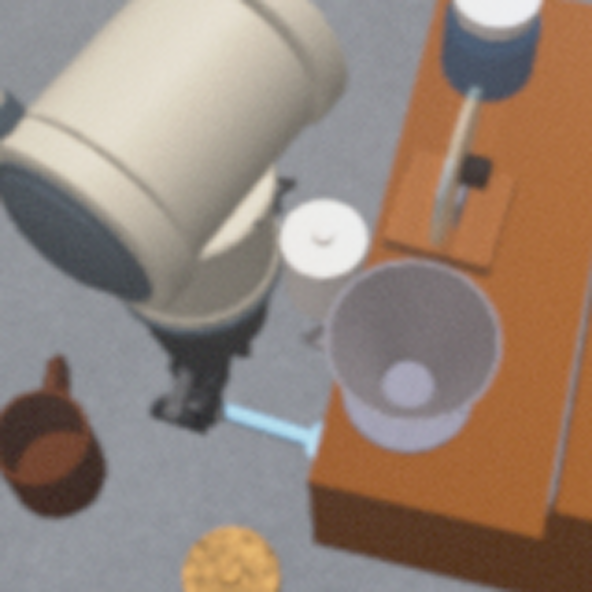

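The wrist is clear of the dripper, and the fingers straddle the handle at about (195,400). Lowering and closing.

Request:
apply_moves --plan '[{"tx":-0.0015,"ty":-0.001,"tz":0.04,"rx":0,"ry":0,"rz":0},{"tx":-0.0015,"ty":-0.001,"tz":0.053,"rx":0,"ry":0,"rz":0},{"tx":-0.0015,"ty":-0.001,"tz":0.053,"rx":0,"ry":0,"rz":0},{"tx":-0.0015,"ty":-0.001,"tz":0.053,"rx":0,"ry":0,"rz":0}]'

```text
clock: 4.08
tool_pos: [532.4, -136.3, 74.5]
tool_rot: [180.0, -0.1, -5.5]
ft_force: [-0.1, 0.4, -0.9]
width: 42.7
grasp_force: 0.0
```

Request:
apply_moves --plan '[{"tx":0,"ty":0,"tz":0,"rx":0,"ry":0,"rz":0},{"tx":0,"ty":0,"tz":0,"rx":0,"ry":0,"rz":0},{"tx":0,"ty":0,"tz":0,"rx":0,"ry":0,"rz":0},{"tx":0,"ty":0,"tz":0,"rx":0,"ry":0,"rz":0},{"tx":0,"ty":0,"tz":0,"rx":0,"ry":0,"rz":0},{"tx":0,"ty":0,"tz":0,"rx":0,"ry":0,"rz":0}]' --fingers -1 --squeeze 35

```text
clock: 4.82
tool_pos: [532.1, -136.2, 74.1]
tool_rot: [180.0, -0.1, -5.5]
ft_force: [-1.7, -0.9, 10.5]
width: 9.7
grasp_force: 35.0
```

Run:
```python
from h import *
a=move([533,-137.4,150],[180,0,-5.5])
s=env.state()
a=move([439,185,140],[180,0,102])
```

```text
t [ 0.0011  0.0012 -0.0759] r [ 0.  -0.1 -0. ]
t [-0.1236 -0.3106 -0.0661] r [ 1.000e-01 -0.000e+00 -1.075e+02]
```

The bowl reaches about 15 mm under the board, so I'll draw it back before lifting.

Request:
apply_moves --plan '[{"tx":0,"ty":0,"tz":-0.006,"rx":0,"ry":0,"rz":0},{"tx":-0.04,"ty":0,"tz":-0.012,"rx":0,"ry":0,"rz":0},{"tx":-0.04,"ty":0,"tz":-0.012,"rx":0,"ry":0,"rz":0},{"tx":-0.045,"ty":-0.0,"tz":-0.07,"rx":0,"ry":0,"rz":0},{"tx":-0.05,"ty":-0.0,"tz":-0.13,"rx":0,"ry":0,"rz":0},{"tx":-0.07,"ty":-0.06,"tz":-0.13,"rx":0,"ry":0,"rz":-10},{"tx":-0.09,"ty":-0.12,"tz":-0.13,"rx":0,"ry":0,"rz":-20},{"tx":-0.1,"ty":-0.18,"tz":-0.13,"rx":0,"ry":0,"rz":-30}]'

```text
clock: 5.82
tool_pos: [449.3, 54.3, 204.0]
tool_rot: [180.0, -0.0, 24.7]
ft_force: [1.0, 0.1, -0.2]
width: 10.2
grasp_force: 34.2
```

Run:
```python
from h import *
s=env.state();print(s["clock"],s["tool_pos"].round(1),s["tool_rot"].round(1),s["joint_pos"].round(1),s["width"],s["grasp_force"])
a=move([439,185,130],[180,0,102])
```

```text
5.825 [449.3  54.3 204. ] [180.   -0.   24.7] [ -0.7  23.  107.6   0.   49.4  64.6] 10.150541675390874 34.23814058303833
t [ 0.0452 -0.123   0.074 ] r [  0.1  -0.  -77.3]
```

Request:
apply_moves --plan '[{"tx":0.045,"ty":-0.123,"tz":0.06,"rx":0,"ry":0,"rz":-77},{"tx":0.045,"ty":-0.123,"tz":0.06,"rx":0,"ry":0,"rz":-77},{"tx":0.045,"ty":-0.123,"tz":0.06,"rx":0,"ry":0,"rz":-77},{"tx":0.045,"ty":-0.123,"tz":0.06,"rx":0,"ry":0,"rz":-77},{"tx":0.045,"ty":-0.123,"tz":0.06,"rx":0,"ry":0,"rz":-77},{"tx":0.045,"ty":-0.123,"tz":0.06,"rx":0,"ry":0,"rz":-77},{"tx":0.045,"ty":-0.123,"tz":0.06,"rx":0,"ry":0,"rz":-77},{"tx":0.045,"ty":-0.123,"tz":0.06,"rx":0,"ry":0,"rz":-77}]'

```text
clock: 6.82
tool_pos: [440.2, 183.6, 143.6]
tool_rot: [180.0, -0.0, 101.5]
ft_force: [-0.6, 0.5, 0.3]
width: 9.7
grasp_force: 34.3
```

Request:
apply_moves --plan '[{"tx":0,"ty":0,"tz":0,"rx":0,"ry":0,"rz":0},{"tx":0,"ty":0,"tz":0,"rx":0,"ry":0,"rz":0}]'

```text
clock: 7.08
tool_pos: [439.8, 183.4, 143.4]
tool_rot: [180.0, -0.0, 101.3]
ft_force: [-0.2, 0.1, 0.4]
width: 10.2
grasp_force: 34.3
```

Run:
```python
from h import *
s=env.state();print(s["clock"],s["tool_pos"].round(1),s["tool_rot"].round(1),s["width"],s["grasp_force"])
a=move([439,185,81],[180,0,102])
save("scene","f.png",(160,60,320,220),3.7)
```

```text
7.075 [439.8 183.4 143.4] [180.   -0.  101.3] 10.206781432061472 34.25212383270264
t [ 0.0017 -0.0005  0.0624] r [ 0.  -0.  -0.7]
```

View pics/f.png

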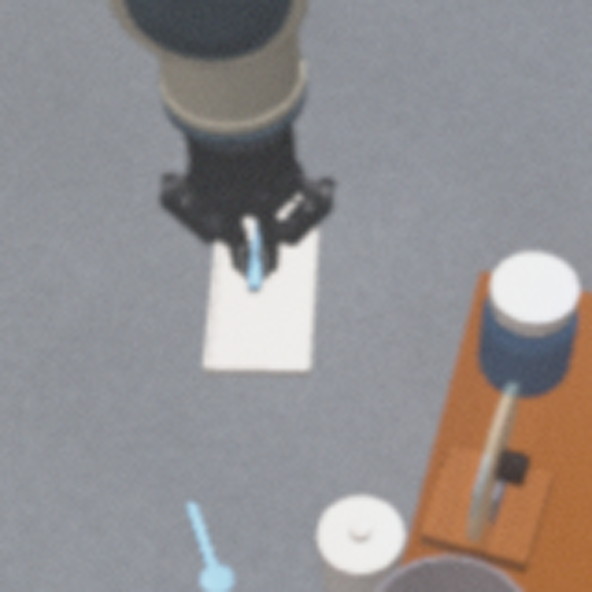

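The spoon is held along the tray, above it, at (253,260). Lowering, releasing with a small opening and rising.

Request:
apply_moves --plan '[{"tx":0.002,"ty":0,"tz":0.04,"rx":0,"ry":0,"rz":0},{"tx":0.002,"ty":0,"tz":0.06,"rx":0,"ry":0,"rz":0},{"tx":0.002,"ty":0,"tz":0.064,"rx":0,"ry":0,"rz":0},{"tx":0.002,"ty":0,"tz":0.064,"rx":0,"ry":0,"rz":0},{"tx":0.002,"ty":0,"tz":0.064,"rx":0,"ry":0,"rz":0}]'

```text
clock: 7.75
tool_pos: [439.7, 185.4, 80.2]
tool_rot: [179.9, -0.0, 101.4]
ft_force: [0.8, -0.6, 0.1]
width: 9.8
grasp_force: 34.2
```

Request:
apply_moves --plan '[{"tx":0,"ty":0,"tz":0,"rx":0,"ry":0,"rz":0},{"tx":0,"ty":0,"tz":0,"rx":0,"ry":0,"rz":0},{"tx":0,"ty":0,"tz":0,"rx":0,"ry":0,"rz":0},{"tx":0,"ty":0,"tz":0,"rx":0,"ry":0,"rz":0}]' --fingers -0.45

```text
clock: 8.25
tool_pos: [439.3, 185.3, 79.4]
tool_rot: [180.0, -0.0, 101.5]
ft_force: [-0.2, -0.5, -0.1]
width: 23.4
grasp_force: 0.0
```

Request:
apply_moves --plan '[{"tx":0,"ty":0,"tz":-0.04,"rx":0,"ry":0,"rz":0},{"tx":0,"ty":0,"tz":-0.1,"rx":0,"ry":0,"rz":0},{"tx":-0.05,"ty":0,"tz":-0.15,"rx":0,"ry":0,"rz":0},{"tx":-0.1,"ty":0,"tz":-0.17,"rx":0,"ry":0,"rz":0},{"tx":-0.1,"ty":0,"tz":-0.17,"rx":0,"ry":0,"rz":0}]'

```text
clock: 8.88
tool_pos: [460.5, 84.6, 251.4]
tool_rot: [179.8, 0.1, 101.2]
ft_force: [-1.8, -0.5, -0.6]
width: 23.7
grasp_force: 0.0
```

Run:
```python
from h import *
s=env.state();print(s["clock"],s["tool_pos"].round(1),s["tool_rot"].round(1),s["joint_pos"].round(1),s["width"],s["grasp_force"])
for c in("scene","top"):
    im=env.capture(c)[:,:,::-1].copy();hsv=cv2.cvtColor(im,cv2.COLOR_BGR2HSV)
    m=((hsv[...,0]>90)&(hsv[...,0]<112)&(hsv[...,1]>60)&(hsv[...,2]>130)).astype(np.uint8)
    n,l,st,ce=cv2.connectedComponentsWithStats(m)
    for i in range(1,n):
        if 30<st[i,4]<1000:
            ys,xs=np.where(l==i);W=np.array([unproj(c,(x,y),14)[:2] for x,y in zip(xs,ys)],np.float32);r=cv2.minAreaRect(W);print(c,np.round(r[0]),np.round(r[1]),r[2])
```

```text
8.875 [460.5  84.6 251.4] [1.798e+02 1.000e-01 1.012e+02] [  3.1  19.7 102.5  -0.   57.6  -8.1] 23.663233857984768 0.0
scene [763. 727.] [207. 167.] 1.255773663520813
scene [ 773. -337.] [159.  46.] 44.39521408081055
top [ 781. -345.] [161.  48.] 31.663074493408203
top [753. 643.] [20. 89.] 75.01615142822266
top [456. -29.] [23. 79.] 42.323665618896484
```

Run:
```python
import numpy as np
D=[(28.281,77.091,262.7,-567.1,303.9),(26.0,90.0,534.9,-160.5,256.4),(35.8,97.5,534.3,-138.3,128.7),(23,107.6,449.3,54.3,204.0),(19.7,102.5,460.5,84.6,251.4)]
A=[];b=[]
for j2,j3,x,y,z in D:
    a,c=np.radians(j2),np.radians(j2+j3); rr=np.sqrt(x*x+y*y-3600)
    A+=[[np.sin(a),np.sin(c),1,0],[np.cos(a),np.cos(c),0,1]];b+=[rr,z]
s=np.linalg.lstsq(np.array(A),np.array(b),rcond=None);print(s[0].round(1),(np.array(A)@s[0]-b).round(1))
```

```text
[560.4 382.9 -43.  -73.1] [-30.3  15.   -8.4   6.3  14.9  -9.9  18.2 -10.5   5.6  -1. ]
```

Request:
apply_moves --plan '[{"tx":-0.05,"ty":0,"tz":-0.0,"rx":0,"ry":-10,"rz":0},{"tx":-0.1,"ty":0,"tz":-0.0,"rx":0,"ry":-20,"rz":0},{"tx":-0.1,"ty":0,"tz":-0.0,"rx":0,"ry":-30,"rz":0},{"tx":-0.1,"ty":0,"tz":-0.0,"rx":0,"ry":-30,"rz":0}]'

```text
clock: 9.48
tool_pos: [478.2, -8.6, 247.8]
tool_rot: [-179.8, 30.0, 101.8]
ft_force: [-0.7, 0.4, -0.5]
width: 23.3
grasp_force: 0.0
```

Run:
```python
from h import *
s=env.state();print(s["clock"],s["tool_pos"].round(1),s["tool_rot"].round(1),s["joint_pos"].round(1),s["width"],s["grasp_force"])
save("top","g.png")
```

```text
9.475 [478.2  -8.6 247.8] [-179.8   30.   101.8] [  7.5  23.1 105.  -37.   55.9  18.1] 23.31393013975527 0.0
```

View pics/g.png

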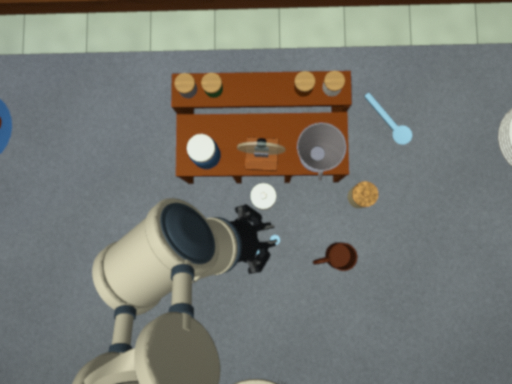

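```bash
cat > kin.py <<'E'
import numpy as np
from scipy.spatial.transform import Rotation as R
from scipy.optimize import least_squares
D=[([-70.617,28.281,77.091,0,74.628,-5.472],[262.7,-567.1,303.9],[180,0,24.86]),
([-22.8,26.0,90.0,0,64.1,72.7],[534.9,-160.5,256.4],[180,0,-5.5]),
([-20.7,35.8,97.5,0,46.5,74.9],[534.3,-138.3,128.7],[179.9,-.2,-5.6]),
([-.7,23,107.6,0,49.4,64.6],[449.3,54.3,204.0],[180,0,24.7]),
([3.1,19.7,102.5,0,57.6,-8.1],[460.5,84.6,251.4],[179.8,.1,101.2]),
([7.5,23.1,105,-37,55.9,18.1],[478.2,-8.6,247.8],[-179.8,30,101.8])]
def fk(q,P):
    d,a,h,L2,e,L3,L6=P; y=lambda v:R.from_euler("y",v,degrees=True); z=lambda v:R.from_euler("z",v,degrees=True)
    A=z(q[0]);p=A.apply([a,d,h]);A=A*y(q[1]);p=p+A.apply([0,0,L2]);A=A*y(q[2]);p=p+A.apply([e,0,L3])
    A=A*z(q[3])*y(q[4])*z(q[5]+90); return p+A.apply([0,0,L6]),A   # tool offset
def fit():
    f=lambda P:np.concatenate([fk(q,P)[0]-p for q,p,_ in D])
    return least_squares(f,[60,0,400,450,0,400,200])
P=np.array(fit().x)
if __name__=="__main__":
    s=fit();print(s.x.round(1),s.fun.round(1))
    for q,p,r in D: print((fk(q,P)[1].inv()*R.from_euler("xyz",r,degrees=True)).as_rotvec(degrees=True).round(1))
E
python3 kin.py
```

```text
[5.950e+01 5.000e-01 2.566e+02 5.959e+02 1.178e+02 3.843e+02 2.617e+02] [-0.  -0.1  0.2 -0.1  0.3 -0.4  0.2 -0.   0.1 -0.1 -0.2 -0.2  0.3 -0.
 -0.  -0.3  0.   0.3]
[-0.  0. -0.]
[-0.   0.1  0. ]
[-0.  0.  0.]
[-0. -0.  0.]
[-0.  -0.1 -0. ]
[-0. -0. -0.]
```

```bash
cat > ik.py <<'E'
from kin import *
lo=np.array([-166.48,-47.26,12.59,-70.14,6.76,-176.63]);hi=np.array([166.48,123.95,153.08,250.14,159.57,176.63])
def target(m,phi,th,flip,rad=60,hz=40):
    u=np.array([np.cos(np.radians(phi)),np.sin(np.radians(phi)),0]);t=np.radians(th)
    z=-np.sin(t)*u+[0,0,-np.cos(t)]; y=np.cross(z,-u);y/=np.linalg.norm(y)
    if flip:y=-y
    x=np.cross(y,z);g=np.array([m[0],m[1],0])+rad*u+[0,0,hz]
    return g-54*z,R.from_matrix(np.c_[x,y,z])
def ik(p,A,q0):
    def f(q):
        a,B=fk(q,P);return np.r_[(a-p),100*(B.inv()*A).as_rotvec()]
    s=least_squares(f,np.clip(q0,lo+.1,hi-.1),bounds=(lo,hi));return s.x,np.abs(s.fun).max()
E
python3 - <<'E'
from ik import *
rng=np.random.default_rng(0)
for th in(25,35,45,55,65):
  for fl in(0,1):
    for nm,m,ph in(("start",(434,-203),107),("end",(661.5,-147),180)):
      S=[]
      for k in range(30):
        q,e=ik(*target(m,ph,th,fl),rng.uniform(lo,hi))
        if e<.5 and not any(np.abs(q-s).max()<1 for s in S): S.append(q)
      print(th,fl,nm,[s.round(0).tolist() for s in S if abs(s[0])<90])
E
```

```text
25 0 start []
25 0 end [[-24.0, 40.0, 108.0, 48.0, 14.0, 20.0]]
25 1 start []
25 1 end [[-24.0, 40.0, 108.0, 48.0, 14.0, -160.0]]
35 0 start []
35 0 end [[-27.0, 42.0, 115.0, 120.0, 18.0, -54.0]]
35 1 start []
35 1 end [[-27.0, 42.0, 115.0, 120.0, 18.0, 126.0]]
45 0 start []
45 0 end [[-30.0, 47.0, 121.0, 142.0, 35.0, -79.0]]
45 1 start []
45 1 end [[-30.0, 47.0, 121.0, 142.0, 35.0, 101.0]]
55 0 start []
55 0 end [[-32.0, 54.0, 125.0, 147.0, 55.0, -90.0]]
55 1 start []
55 1 end [[-32.0, 54.0, 125.0, 147.0, 55.0, 90.0]]
65 0 start []
65 0 end [[-35.0, 63.0, 128.0, 147.0, 74.0, -96.0]]
65 1 start []
65 1 end [[-35.0, 63.0, 128.0, 147.0, 74.0, 84.0]]
```

Run:
```python
from ik import *
rng=np.random.default_rng(0)
def sols(T):
  S=[]
  for k in range(25):
    q,e=ik(*T,rng.uniform(lo,hi))
    if e<.5 and abs(q[0])<90 and not any(np.abs(q-s).max()<1 for s in S): S.append(q)
  return [s.round(0).tolist() for s in S]
for fl in(0,1):
  print("v",fl,sols(target((434,-203),107,0,fl)),sols(target((570,-147),180,0,fl)))
for x in(550,570,590):
  for th in(35,45,55): print(x,th,sols(target((x,-147),180,th,1)),"back40",sols(target((x-40,-147),180,th,1,hz=70)))
```

```text
v 0 [[-27.0, 35.0, 114.0, 0.0, 31.0, 136.0]] [[-23.0, 38.0, 102.0, 0.0, 40.0, 67.0]]
v 1 [[-27.0, 35.0, 114.0, 0.0, 31.0, -44.0]] [[-23.0, 38.0, 102.0, -0.0, 40.0, -113.0]]
550 35 [[-35.0, 43.0, 130.0, 137.0, 29.0, 99.0]] back40 [[-40.0, 38.0, 135.0, 132.0, 30.0, 99.0]]
550 45 [[-40.0, 51.0, 136.0, 144.0, 51.0, 84.0]] back40 [[-46.0, 49.0, 142.0, 140.0, 53.0, 81.0]]
550 55 [[-45.0, 64.0, 141.0, 143.0, 74.0, 72.0]] back40 [[-52.0, 64.0, 148.0, 139.0, 77.0, 65.0]]
570 35 [[-34.0, 42.0, 127.0, 135.0, 27.0, 103.0]] back40 [[-38.0, 38.0, 132.0, 131.0, 27.0, 104.0]]
570 45 [[-38.0, 50.0, 133.0, 144.0, 48.0, 87.0]] back40 [[-43.0, 47.0, 139.0, 141.0, 49.0, 85.0]]
570 55 [[-42.0, 61.0, 138.0, 144.0, 70.0, 77.0]] back40 [[-48.0, 60.0, 144.0, 140.0, 73.0, 71.0]]
590 35 [[-32.0, 42.0, 125.0, 133.0, 24.0, 107.0]] back40 [[-35.0, 37.0, 129.0, 129.0, 25.0, 108.0]]
590 45 [[-36.0, 49.0, 131.0, 144.0, 45.0, 90.0]] back40 [[-40.0, 45.0, 136.0, 141.0, 46.0, 89.0]]
590 55 [[-40.0, 59.0, 135.0, 145.0, 66.0, 80.0]] back40 [[-45.0, 57.0, 141.0, 142.0, 69.0, 76.0]]
```

Request:
apply_moves --plan '[{"tx":0,"ty":0,"tz":0,"rx":0,"ry":10,"rz":0},{"tx":0,"ty":0,"tz":0,"rx":0,"ry":20,"rz":0},{"tx":0,"ty":0,"tz":0,"rx":0,"ry":30,"rz":0},{"tx":0,"ty":0,"tz":0,"rx":0,"ry":30,"rz":0},{"tx":0,"ty":0,"tz":0,"rx":0,"ry":30,"rz":0}]' --fingers 0.3

```text
clock: 10.15
tool_pos: [478.9, -10.7, 249.3]
tool_rot: [180.0, 0.1, 101.4]
ft_force: [-0.5, 0.8, 0.5]
width: 55.9
grasp_force: 0.0
```

Request:
apply_moves --plan '[{"tx":0,"ty":0,"tz":0,"rx":0,"ry":0,"rz":10},{"tx":0,"ty":0,"tz":0,"rx":0,"ry":0,"rz":20},{"tx":0,"ty":0,"tz":0,"rx":0,"ry":0,"rz":30},{"tx":0,"ty":0,"tz":0,"rx":0,"ry":0,"rz":40},{"tx":0,"ty":0,"tz":0,"rx":0,"ry":0,"rz":50},{"tx":0,"ty":0,"tz":0,"rx":0,"ry":0,"rz":60},{"tx":0,"ty":0,"tz":0,"rx":0,"ry":0,"rz":70},{"tx":0,"ty":0,"tz":0,"rx":0,"ry":0,"rz":80}]'

```text
clock: 11.15
tool_pos: [478.7, -9.6, 249.2]
tool_rot: [179.9, 0.1, 21.3]
ft_force: [-0.5, 0.6, 0.2]
width: 55.4
grasp_force: 0.0
```

Request:
apply_moves --plan '[{"tx":0,"ty":0,"tz":0,"rx":0,"ry":0,"rz":10},{"tx":0,"ty":0,"tz":0,"rx":0,"ry":0,"rz":20},{"tx":0,"ty":0,"tz":0,"rx":0,"ry":0,"rz":30},{"tx":0,"ty":0,"tz":0,"rx":0,"ry":0,"rz":40},{"tx":0,"ty":0,"tz":0,"rx":0,"ry":0,"rz":50},{"tx":0,"ty":0,"tz":0,"rx":0,"ry":0,"rz":60},{"tx":0,"ty":0,"tz":0,"rx":0,"ry":0,"rz":70},{"tx":0,"ty":0,"tz":0,"rx":0,"ry":0,"rz":80}]'

```text
clock: 12.15
tool_pos: [478.7, -9.6, 249.2]
tool_rot: [179.9, -0.1, -58.7]
ft_force: [0.1, -0.3, -0.1]
width: 55.4
grasp_force: 0.0
```

Run:
```python
from h import *
import ik
s=env.state();print(s["clock"],s["tool_pos"].round(1),s["tool_rot"].round(1),s["joint_pos"].round(1),s["width"],s["grasp_force"])
p,A=ik.target((434,-203),107,0,0);r=A.as_euler("xyz",degrees=True);print(p,r)
a=move(p+[0,0,90],r); a=move(p,r,*a)
im=env.capture("top")
for c in("scene","top"):
    if c=="scene": env.capture(c)
    for n,z in(("mug",0),("mug_handle",40),("spoon",12),("tray",0)):
        for r in env.landmark_of(c,n)[:2]: print(c,n,round(r["score"],2),unproj(c,r["location"],z)[:2].round())
cv2.imwrite("pics/h.png",cv2.resize(im[215:315,100:233,::-1],(800,600),interpolation=cv2.INTER_CUBIC))
```

```text
12.15 [478.7  -9.6 249.2] [ 1.799e+02 -1.000e-01 -5.870e+01] [-8.200e+00  2.070e+01  1.012e+02 -1.000e-01  5.810e+01  1.406e+02] 55.359680504222226 0.0
[ 416.45769772 -145.62171464   94.        ] [180.   0. -73.]
t [0.0839 0.1237 0.0655] r [ 0.1 -0.1 14.3]
t [ 0.   -0.    0.09] r [0. 0. 0.]
scene mug 0.86 [ 433. -204.]
scene mug_handle 0.8 [ 410. -148.]
scene spoon 0.87 [ 778. -345.]
scene spoon 0.53 [430. 209.]
scene tray 0.57 [424. 226.]
top mug 0.9 [ 429. -206.]
top mug_handle 0.97 [ 420. -145.]
top spoon 0.97 [ 779. -327.]
top spoon 0.52 [429. 225.]
top tray 0.89 [430. 222.]
```

View pics/h.png

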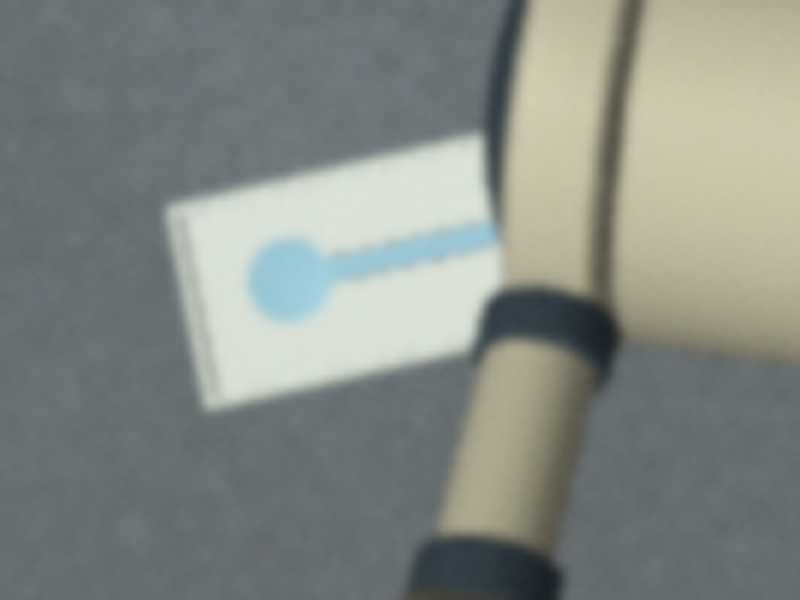

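The spoon lies flat and centred in the tray, bowl at (290,280). Now for the mug handle from above.

Request:
apply_moves --plan '[{"tx":0.084,"ty":0.124,"tz":0.065,"rx":0,"ry":0,"rz":14.3},{"tx":0.084,"ty":0.124,"tz":0.065,"rx":0,"ry":0,"rz":14.3},{"tx":0.084,"ty":0.124,"tz":0.065,"rx":0,"ry":0,"rz":14.3},{"tx":0.084,"ty":0.124,"tz":0.065,"rx":0,"ry":0,"rz":14.3},{"tx":0.084,"ty":0.124,"tz":0.065,"rx":0,"ry":0,"rz":14.3},{"tx":0.084,"ty":0.124,"tz":0.065,"rx":0,"ry":0,"rz":14.3}]'

```text
clock: 13.4
tool_pos: [417.7, -146.4, 184.8]
tool_rot: [-180.0, -0.0, -72.8]
ft_force: [-1.2, 0.1, 0.6]
width: 55.4
grasp_force: 0.0
```

Request:
apply_moves --plan '[{"tx":0,"ty":0,"tz":0.04,"rx":0,"ry":0,"rz":0},{"tx":0,"ty":0,"tz":0.07,"rx":0,"ry":0,"rz":0},{"tx":0,"ty":0,"tz":0.09,"rx":0,"ry":0,"rz":0},{"tx":0,"ty":0,"tz":0.09,"rx":0,"ry":0,"rz":0},{"tx":0,"ty":0,"tz":0.09,"rx":0,"ry":0,"rz":0}]'

```text
clock: 14.02
tool_pos: [417.6, -146.8, 95.1]
tool_rot: [-180.0, -0.0, -72.8]
ft_force: [-0.6, -0.1, -0.3]
width: 55.3
grasp_force: 0.0
```

Request:
apply_moves --plan '[{"tx":0,"ty":0,"tz":0,"rx":0,"ry":0,"rz":0},{"tx":0,"ty":0,"tz":0,"rx":0,"ry":0,"rz":0},{"tx":0,"ty":0,"tz":0,"rx":0,"ry":0,"rz":0},{"tx":0,"ty":0,"tz":0,"rx":0,"ry":0,"rz":0},{"tx":0,"ty":0,"tz":0,"rx":0,"ry":0,"rz":0},{"tx":0,"ty":0,"tz":0,"rx":0,"ry":0,"rz":0},{"tx":0,"ty":0,"tz":0,"rx":0,"ry":0,"rz":0}]' --fingers -1 --squeeze 50

```text
clock: 14.9
tool_pos: [417.1, -147.1, 94.7]
tool_rot: [-180.0, -0.0, -72.9]
ft_force: [-1.0, 1.3, 8.5]
width: 8.7
grasp_force: 48.8
```

Run:
```python
from h import *
import ik
s=env.state();print(s["clock"],s["tool_pos"].round(1),s["tool_rot"].round(1),s["joint_pos"].round(1),s["width"],s["grasp_force"],s["ft_force"])
p0=s["tool_pos"];r0=s["tool_rot"];q=s["joint_pos"]
for f in np.linspace(1/8,1,8):
    m=np.array([434,-203])+f*np.array([136,56]);p,A=ik.target(m,107+73*f,0,0,hz=p0[2]-54);q,e=ik.ik(p,A,q);print(round(e,1),q.round(0),end=" ")
    move(p,A.as_euler("xyz",degrees=True),p0,r0)
```

```text
14.9 [ 417.1 -147.1   94.7] [-180.    -0.   -72.9] [-27.2  34.7 114.1   0.   31.2 135.7] 8.745963778586082 48.84418414905667 [-0.95380517  1.28015739  8.54942458]
0.0 [-26.  35. 113.  -0.  32. 128.] t [-0.0026 -0.0086  0.    ] r [-0. -0. -9.]
0.0 [-25.  35. 112.   0.  33. 119.] t [-0.002  -0.0176  0.    ] r [ -0.   -0.  -18.1]
0.0 [-25.  35. 111.  -0.  34. 111.] t [-0.     -0.0271  0.    ] r [ -0.   -0.  -27.2]
0.0 [-24.  36. 110.   0.  35. 102.] t [ 0.0033 -0.0373  0.    ] r [ -0.   -0.  -36.4]
0.0 [-24.  36. 108.   0.  36.  94.] t [ 0.0079 -0.0484  0.    ] r [ -0.   -0.  -45.5]
0.0 [-23.  37. 106.   0.  37.  85.] t [ 0.0135 -0.0606  0.    ] r [ -0.   -0.  -54.6]
0.0 [-23.  37. 104.  -0.  39.  76.] t [ 0.0201 -0.074   0.    ] r [ -0.   -0.  -63.7]
0.0 [-23.  38. 102.   0.  40.  67.] t [ 0.0273 -0.0888  0.    ] r [ -0.   -0.  -72.9]
```

Request:
apply_moves --plan '[{"tx":-0.0014,"ty":-0.0043,"tz":0,"rx":0,"ry":0,"rz":-4.5},{"tx":-0.0026,"ty":-0.0086,"tz":0,"rx":0,"ry":0,"rz":-9},{"tx":-0.0025,"ty":-0.013,"tz":0,"rx":0,"ry":0,"rz":-13.5},{"tx":-0.002,"ty":-0.0176,"tz":0,"rx":0,"ry":0,"rz":-18.1},{"tx":-0.001,"ty":-0.022,"tz":0,"rx":0,"ry":0,"rz":-22.6},{"tx":0,"ty":-0.027,"tz":0,"rx":0,"ry":0,"rz":-27.2},{"tx":0.0016,"ty":-0.032,"tz":0,"rx":0,"ry":0,"rz":-31.8},{"tx":0.0033,"ty":-0.0373,"tz":0,"rx":0,"ry":0,"rz":-36.4}]'

```text
clock: 15.9
tool_pos: [453.3, -139.3, 94.7]
tool_rot: [180.0, 0.0, -36.3]
ft_force: [-6.7, -3.9, 11.0]
width: 8.8
grasp_force: 51.2
```

Run:
```python
from h import *
import ik
s=env.state();print(s["clock"],s["tool_pos"].round(1),s["tool_rot"].round(1),s["width"],s["grasp_force"],s["ft_force"])
p0=s["tool_pos"];r0=s["tool_rot"]
for f in np.linspace(9/16,1,8):
    m=np.array([434,-203])+f*np.array([136,56]);p,A=ik.target(m,107+73*f,0,0,hz=p0[2]-54)
    move(p,A.as_euler("xyz",degrees=True),p0,r0)
for c in("scene","top"):
    env.capture(c)
    for n,z in(("mug",0),("mug_handle",40)):
        for r in env.landmark_of(c,n)[:1]: print(c,n,round(r["score"],2),unproj(c,r["location"],z)[:2].round())
```

```text
15.9 [ 453.3 -139.3   94.7] [180.    0.  -36.3] 8.822566887245557 51.20829454623163 [-6.70784334 -3.85620278 11.02791194]
t [ 0.0053 -0.0034 -0.    ] r [ 0.   0.  -4.4]
t [ 0.0107 -0.0065 -0.    ] r [ 0.   0.  -8.9]
t [ 0.0164 -0.0097 -0.    ] r [  0.    0.  -13.5]
t [ 0.0225 -0.0129 -0.    ] r [  0.    0.  -18.1]
t [ 0.0289 -0.0163 -0.    ] r [  0.    0.  -22.6]
t [ 0.0357 -0.0198 -0.    ] r [  0.    0.  -27.2]
t [ 0.0428 -0.0235 -0.    ] r [  0.    0.  -31.7]
t [ 0.0503 -0.0274 -0.    ] r [  0.    0.  -36.3]
scene mug 0.86 [ 499. -183.]
scene mug_handle 0.65 [ 445. -134.]
top mug 0.46 [ 493. -181.]
```

Request:
apply_moves --plan '[{"tx":0.0053,"ty":-0.0034,"tz":0,"rx":0,"ry":0,"rz":-4.5},{"tx":0.0107,"ty":-0.0065,"tz":0,"rx":0,"ry":0,"rz":-9},{"tx":0.0164,"ty":-0.0097,"tz":0,"rx":0,"ry":0,"rz":-13.5},{"tx":0.0225,"ty":-0.013,"tz":0,"rx":0,"ry":0,"rz":-18},{"tx":0.029,"ty":-0.0163,"tz":0,"rx":0,"ry":0,"rz":-22.6},{"tx":0.0357,"ty":-0.0198,"tz":0,"rx":0,"ry":0,"rz":-27.2},{"tx":0.043,"ty":-0.0235,"tz":0,"rx":0,"ry":0,"rz":-31.8},{"tx":0.0503,"ty":-0.0274,"tz":0,"rx":0,"ry":0,"rz":-36.3}]'

```text
clock: 17.2
tool_pos: [509.6, -147.1, 94.8]
tool_rot: [-180.0, 0.1, -0.0]
ft_force: [-9.9, -2.4, 15.3]
width: 8.8
grasp_force: 49.8
```

Request:
apply_moves --plan '[{"tx":0,"ty":0,"tz":0,"rx":0,"ry":0,"rz":0},{"tx":0,"ty":0,"tz":0,"rx":0,"ry":0,"rz":0}]'

```text
clock: 17.45
tool_pos: [510.7, -147.2, 94.8]
tool_rot: [180.0, -0.0, -0.1]
ft_force: [-1.5, -0.6, 6.4]
width: 8.9
grasp_force: 48.6
```

Request:
apply_moves --plan '[{"tx":0,"ty":0,"tz":0,"rx":0,"ry":0,"rz":0},{"tx":0,"ty":0,"tz":0,"rx":0,"ry":0,"rz":0},{"tx":0,"ty":0,"tz":0,"rx":0,"ry":0,"rz":0},{"tx":0,"ty":0,"tz":0,"rx":0,"ry":0,"rz":0},{"tx":0,"ty":0,"tz":0,"rx":0,"ry":0,"rz":0}]' --fingers 0.2

```text
clock: 18.08
tool_pos: [510.4, -147.0, 94.3]
tool_rot: [-180.0, 0.0, -0.1]
ft_force: [-0.5, 0.1, -0.7]
width: 51.2
grasp_force: 0.0
```

Request:
apply_moves --plan '[{"tx":0,"ty":0,"tz":-0.04,"rx":0,"ry":0,"rz":0},{"tx":0,"ty":0,"tz":-0.1,"rx":0,"ry":0,"rz":0},{"tx":0,"ty":0,"tz":-0.15,"rx":0,"ry":0,"rz":0},{"tx":0,"ty":0,"tz":-0.2,"rx":0,"ry":0,"rz":0},{"tx":0,"ty":0,"tz":-0.2,"rx":0,"ry":0,"rz":0},{"tx":0,"ty":0,"tz":-0.2,"rx":0,"ry":0,"rz":0}]'

```text
clock: 18.82
tool_pos: [510.1, -146.9, 294.0]
tool_rot: [-180.0, 0.0, -0.1]
ft_force: [-1.2, 0.4, -0.4]
width: 51.4
grasp_force: 0.0
```

Run:
```python
from h import *
import ik
s=env.state();print(s["clock"],s["tool_pos"].round(1),s["tool_rot"].round(1),s["joint_pos"].round(1),s["ft_force"].round(1))
for c in("scene","top"):
    env.capture(c)
    for n,z in(("mug",0),("mug_handle",40),("dripper",143),("spoon",10)):
        for r in env.landmark_of(c,n)[:2]: print(c,n,round(r["score"],2),unproj(c,r["location"],z)[:2].round())
p0,r0,q0=s["tool_pos"],s["tool_rot"],s["joint_pos"]
p,A=ik.target((520,-150),180,48,0,hz=100)
q1,e=ik.ik(p,A,[-43,50,139,141,55,-93]);print("goal",q1.round(1),round(e,2),p.round())
for f in np.linspace(1/16,1,16):
    p,A=ik.fk(q0+f*(q1-q0),ik.P);print(round(f*16),p.round(),A.as_matrix()[:,2].round(2),end=" ");move(p,A.as_euler("xyz",degrees=True),p0,r0)
```

```text
18.825 [ 510.1 -146.9  294. ] [-1.8e+02  0.0e+00 -1.0e-01] [-22.5  21.4  91.1   0.   67.6  67.6] [-1.2  0.4 -0.4]
scene mug 0.8 [ 583. -145.]
scene mug_handle 0.6 [ 503. -154.]
scene dripper 0.84 [ 668. -144.]
scene spoon 0.74 [ 779. -340.]
scene spoon 0.56 [431. 216.]
top dripper 0.95 [ 659. -144.]
top dripper 0.73 [665. -21.]
top spoon 0.7 [434. 228.]
top spoon 0.59 [456. -24.]
goal [-46.4  44.3 141.  136.8  51.7 -94.8] 0.0 [ 420. -150.  136.]
1 [ 500. -118.  268.] [ 0.    0.15 -0.99] t [-0.01   -0.0284  0.0263] r [ 8.5  0.5 -5. ]
2 [493. -91. 248.] [ 0.02  0.29 -0.96] t [-0.0177 -0.0556  0.0462] r [16.5  2.6 -9.2]
3 [488. -67. 234.] [ 0.06  0.41 -0.91] t [-0.0227 -0.0802  0.0603] r [ 23.7   6.1 -12.5]
4 [486. -46. 224.] [ 0.11  0.51 -0.85] t [-0.0248 -0.1011  0.0696] r [ 29.8  10.8 -14.9]
5 [486. -30. 219.] [ 0.18  0.59 -0.79] t [-0.0242 -0.1173  0.0753] r [ 34.6  16.4 -16.3]
6 [489. -19. 215.] [ 0.26  0.64 -0.72] t [-0.0214 -0.1282  0.0786] r [ 38.   22.7 -16.9]
7 [493. -14. 213.] [ 0.35  0.67 -0.65] t [-0.0172 -0.1332  0.0807] r [ 39.7  29.3 -16.6]
8 [498. -14. 211.] [ 0.44  0.67 -0.6 ] t [-0.0127 -0.1324  0.0827] r [ 39.8  35.8 -15.7]
9 [502. -21. 208.] [ 0.54  0.64 -0.55] t [-0.0089 -0.1259  0.0856] r [ 38.2  41.9 -14.1]
10 [503. -33. 204.] [ 0.62  0.58 -0.52] t [-0.007  -0.1143  0.0902] r [ 35.1  47.1 -12.1]
11 [502. -48. 197.] [ 0.7   0.51 -0.51] t [-0.0081 -0.0984  0.0967] r [30.7 51.2 -9.8]
12 [497. -68. 188.] [ 0.75  0.42 -0.51] t [-0.0135 -0.0793  0.1056] r [25.3 53.8 -7.4]
13 [486. -89. 177.] [ 0.79  0.32 -0.53] t [-0.0238 -0.0582  0.1166] r [19.1 54.9 -5.1]
14 [ 470. -110.  165.] [ 0.8   0.21 -0.56] t [-0.0399 -0.0365  0.1295] r [12.6 54.3 -3.1]
15 [ 448. -131.  151.] [ 0.78  0.1  -0.61] t [-0.062  -0.0156  0.1435] r [ 6.1 51.9 -1.4]
16 [ 420. -150.  136.] [ 0.74 -0.   -0.67] t [-0.0902  0.0033  0.1579] r [ 0.1 48.  -0.1]
```

Request:
apply_moves --plan '[{"tx":-0.01,"ty":-0.028,"tz":0.026,"rx":8.5,"ry":0.5,"rz":-5},{"tx":-0.018,"ty":-0.056,"tz":0.046,"rx":16.5,"ry":2.6,"rz":-9.2},{"tx":-0.023,"ty":-0.08,"tz":0.06,"rx":23.7,"ry":6.1,"rz":-12.5},{"tx":-0.025,"ty":-0.101,"tz":0.07,"rx":29.8,"ry":10.8,"rz":-14.9},{"tx":-0.024,"ty":-0.117,"tz":0.075,"rx":34.6,"ry":16.4,"rz":-16.3},{"tx":-0.021,"ty":-0.128,"tz":0.079,"rx":38,"ry":22.7,"rz":-16.9},{"tx":-0.017,"ty":-0.133,"tz":0.081,"rx":39.7,"ry":29.3,"rz":-16.6},{"tx":-0.013,"ty":-0.132,"tz":0.083,"rx":39.8,"ry":35.8,"rz":-15.7}]'

```text
clock: 20.32
tool_pos: [498.1, -15.2, 211.3]
tool_rot: [-139.4, -38.4, 2.1]
ft_force: [-0.2, 0.0, 0.1]
width: 51.8
grasp_force: 0.0
```

Request:
apply_moves --plan '[{"tx":0,"ty":0,"tz":0,"rx":0,"ry":0,"rz":0}]'

```text
clock: 20.45
tool_pos: [497.2, -15.1, 210.8]
tool_rot: [-139.3, -38.1, 2.1]
ft_force: [0.1, -0.3, -0.2]
width: 51.4
grasp_force: 0.0
```

Run:
```python
from h import *
import ik
s=env.state();print(s["clock"],s["tool_pos"].round(1),s["tool_rot"].round(1),s["joint_pos"].round(1),s["ft_force"].round(1))
p0,r0,q0=s["tool_pos"],s["tool_rot"],s["joint_pos"]
p,A=ik.target((520,-150),180,48,0,hz=100)
q1,e=ik.ik(p,A,[-43,50,139,141,55,-93]);print("goal",q1.round(1),round(e,2),p.round())
for f in np.linspace(1/8,1,8):
    p,A=ik.fk(q0+f*(q1-q0),ik.P);move(p,A.as_euler("xyz",degrees=True),p0,r0)
for c in("scene","top"):
    env.capture(c)
    for n,z in(("mug",0),("mug_handle",40)):
        for r in env.landmark_of(c,n)[:2]: print(c,n,round(r["score"],2),np.round(r["location"]),unproj(c,r["location"],z)[:2].round())
```

```text
20.45 [497.2 -15.1 210.8] [-139.3  -38.1    2.1] [-34.7  32.9 116.   68.2  59.8 -13.6] [ 0.1 -0.3 -0.2]
goal [-46.4  44.3 141.  136.8  51.7 -94.8] 0.0 [ 420. -150.  136.]
t [ 0.0008  0.0082 -0.0013] r [-2.2  5.7 -1.2]
t [-0.0006  0.0198 -0.0054] r [-5.9 10.6 -2.2]
t [-0.0059  0.0343 -0.0125] r [-10.8  14.3  -2.8]
t [-0.016   0.0506 -0.0222] r [-16.5  16.6  -3.2]
t [-0.0314  0.0673 -0.0342] r [-22.9  17.4  -3.4]
t [-0.0525  0.083  -0.0481] r [-29.5  16.6  -3.2]
t [-0.0791  0.0962 -0.0634] r [-36.   14.1  -2.8]
t [-0.1107  0.1054 -0.0799] r [-42.   10.1  -2.1]
scene mug 0.67 [244. 261.] [ 573. -157.]
scene mug_handle 0.78 [218. 244.] [ 502. -143.]
scene mug_handle 0.49 [284. 248.] [ 668. -112.]
top mug 0.83 [312. 201.] [ 570. -147.]
top mug_handle 0.97 [313. 222.] [ 515. -143.]
```

Request:
apply_moves --plan '[{"tx":0.0008,"ty":0.008,"tz":-0.0013,"rx":-2.2,"ry":5.7,"rz":-1.2},{"tx":-0.0006,"ty":0.02,"tz":-0.0054,"rx":-5.9,"ry":10.6,"rz":-2.2},{"tx":-0.006,"ty":0.034,"tz":-0.0125,"rx":-10.8,"ry":14.3,"rz":-2.8},{"tx":-0.016,"ty":0.0506,"tz":-0.022,"rx":-16.5,"ry":16.6,"rz":-3.2},{"tx":-0.031,"ty":0.067,"tz":-0.034,"rx":-22.9,"ry":17.4,"rz":-3.4},{"tx":-0.0525,"ty":0.083,"tz":-0.048,"rx":-29.5,"ry":16.6,"rz":-3.2},{"tx":-0.079,"ty":0.096,"tz":-0.063,"rx":-36,"ry":14.1,"rz":-2.8},{"tx":-0.1107,"ty":0.105,"tz":-0.08,"rx":-42,"ry":10.1,"rz":-2.1}]'

```text
clock: 21.75
tool_pos: [420.3, -150.6, 136.8]
tool_rot: [179.6, -48.1, 0.3]
ft_force: [0.1, -0.9, 0.2]
width: 51.4
grasp_force: 0.0
```

Request:
apply_moves --plan '[{"tx":0,"ty":0,"tz":0,"rx":0,"ry":0,"rz":0}]'

```text
clock: 21.88
tool_pos: [420.0, -149.9, 136.7]
tool_rot: [179.9, -48.1, 0.1]
ft_force: [0.4, 0.8, 0.4]
width: 51.3
grasp_force: 0.0
```

Run:
```python
from h import *
import ik
s=env.state();print(s["clock"],s["tool_pos"].round(1),s["tool_rot"].round(1),s["joint_pos"].round(1),s["ft_force"].round(1))
for c in("scene","top"):
    env.capture(c)
    for n,z in(("mug",0),("mug_handle",40)):
        for r in env.landmark_of(c,n)[:1]: print(c,n,round(r["score"],2),np.round(r["location"]),unproj(c,r["location"],z)[:2].round())
a=None
for args in(dict(m=(525,-148),hz=40),dict(m=(570,-148),hz=40)):
    p,A=ik.target(args["m"],180,48,0,hz=args["hz"]); q,e=ik.ik(p,A,s["joint_pos"]);print(p.round(),q.round(),round(e,1));a=move(p,A.as_euler("xyz",degrees=True),*(a or ()))
save("scene","i.png",(150,140,330,300),3.7)
```

```text
21.875 [ 420.  -149.9  136.7] [ 1.799e+02 -4.810e+01  1.000e-01] [-46.5  44.3 141.1 136.8  52.  -95.1] [0.4 0.8 0.4]
scene mug 0.72 [245. 257.] [ 573. -144.]
scene mug_handle 0.73 [216. 248.] [ 502. -153.]
top mug 0.61 [315. 199.] [ 575. -154.]
[ 425. -148.   76.] [ -45.   57.  141.  143.   62. -105.] 0.0
t [-0.0432 -0.002   0.0434] r [-0.  -0.3  0.2]
[ 470. -148.   76.] [-39.  53. 135. 145.  54. -96.] 0.0
t [ 0.0301 -0.      0.0334] r [0. 0. 0.]
```

View pics/i.png

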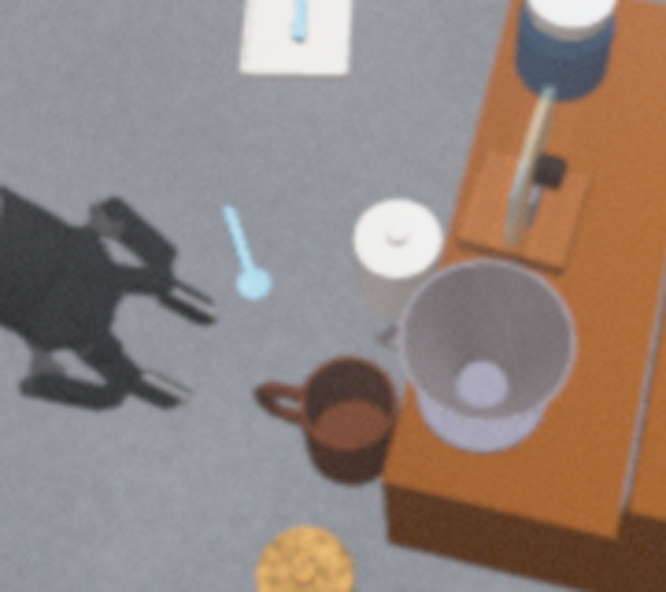

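The mug stands upright at (350,420) with its handle facing the gripper. Lowering behind the handle, then moving forward onto it and closing.

Request:
apply_moves --plan '[{"tx":-0.022,"ty":-0.001,"tz":0.022,"rx":0,"ry":0,"rz":0},{"tx":-0.043,"ty":-0.002,"tz":0.043,"rx":0,"ry":0,"rz":0},{"tx":-0.043,"ty":-0.002,"tz":0.043,"rx":0,"ry":0,"rz":0},{"tx":-0.033,"ty":-0.002,"tz":0.054,"rx":0,"ry":0,"rz":0},{"tx":-0.023,"ty":-0.002,"tz":0.065,"rx":0,"ry":0,"rz":0},{"tx":-0.013,"ty":-0.002,"tz":0.077,"rx":0,"ry":0,"rz":0},{"tx":-0.013,"ty":-0.002,"tz":0.077,"rx":0,"ry":0,"rz":0},{"tx":-0.013,"ty":-0.002,"tz":0.077,"rx":0,"ry":0,"rz":0}]'

```text
clock: 23.22
tool_pos: [468.9, -147.8, 77.0]
tool_rot: [179.8, -48.2, 0.2]
ft_force: [0.4, 0.7, -0.6]
width: 51.2
grasp_force: 0.0
```

Request:
apply_moves --plan '[{"tx":0,"ty":0,"tz":0,"rx":0,"ry":0,"rz":0},{"tx":0,"ty":0,"tz":0,"rx":0,"ry":0,"rz":0},{"tx":0,"ty":0,"tz":0,"rx":0,"ry":0,"rz":0},{"tx":0,"ty":0,"tz":0,"rx":0,"ry":0,"rz":0},{"tx":0,"ty":0,"tz":0,"rx":0,"ry":0,"rz":0},{"tx":0,"ty":0,"tz":0,"rx":0,"ry":0,"rz":0},{"tx":0,"ty":0,"tz":0,"rx":0,"ry":0,"rz":0}]' --fingers -1 --squeeze 40

```text
clock: 24.1
tool_pos: [469.3, -147.9, 75.9]
tool_rot: [179.9, -48.2, 0.2]
ft_force: [-2.8, 0.3, 1.6]
width: 8.6
grasp_force: 38.9
```

Run:
```python
from h import *
s=env.state();print(s["clock"],s["tool_pos"].round(1),s["tool_rot"].round(1),s["width"],s["grasp_force"],s["ft_force"].round(1))
for c in("scene","top"):
    for k in range(2):
        env.capture(c)
        for n,z in(("mug",0),("mug_handle",40),("dripper",143)):
            for r in env.landmark_of(c,n)[:1]: print(c,n,round(r["score"],2),np.round(r["location"]),unproj(c,r["location"],z)[:2].round())
p0=s["tool_pos"]
move(p0+[91,2,0],s["tool_rot"])
```

```text
24.1 [ 469.3 -147.9   75.9] [179.9 -48.2   0.2] 8.619114412645475 38.94345358363353 [-2.8  0.3  1.6]
scene mug 0.88 [248. 259.] [ 583. -150.]
scene mug_handle 0.81 [218. 247.] [ 504. -151.]
scene dripper 0.88 [285. 247.] [ 673. -149.]
scene mug 0.85 [244. 260.] [ 573. -153.]
scene mug_handle 0.72 [217. 247.] [ 503. -150.]
scene dripper 0.83 [283. 246.] [ 668. -148.]
top dripper 0.67 [316. 152.] [ 666. -144.]
top dripper 0.8 [315. 154.] [ 661. -140.]
t [ 0.0606 -0.0019  0.0678] r [ 0. -0.  0.]
```

Request:
apply_moves --plan '[{"tx":0.0077,"ty":-0.0003,"tz":0.0086,"rx":0,"ry":0,"rz":0},{"tx":0.0153,"ty":-0.0005,"tz":0.0171,"rx":0,"ry":0,"rz":0},{"tx":0.023,"ty":-0.0008,"tz":0.0257,"rx":0,"ry":0,"rz":0},{"tx":0.0306,"ty":-0.001,"tz":0.0343,"rx":0,"ry":0,"rz":0},{"tx":0.0383,"ty":-0.0013,"tz":0.0429,"rx":0,"ry":0,"rz":0},{"tx":0.046,"ty":-0.0015,"tz":0.0514,"rx":0,"ry":0,"rz":0},{"tx":0.0536,"ty":-0.0018,"tz":0.06,"rx":0,"ry":0,"rz":0},{"tx":0.0613,"ty":-0.002,"tz":0.0686,"rx":0,"ry":0,"rz":0}]'

```text
clock: 25.9
tool_pos: [562.0, -145.8, 76.0]
tool_rot: [179.8, -48.2, 0.2]
ft_force: [-3.7, 0.8, 1.7]
width: 8.6
grasp_force: 39.3
```

Request:
apply_moves --plan '[{"tx":0,"ty":0,"tz":0,"rx":0,"ry":0,"rz":0},{"tx":0,"ty":0,"tz":0,"rx":0,"ry":0,"rz":0}]'

```text
clock: 26.15
tool_pos: [561.3, -145.8, 75.9]
tool_rot: [179.8, -48.2, 0.2]
ft_force: [1.2, -0.9, -0.4]
width: 9.0
grasp_force: 38.9
```

Run:
```python
from h import *
s=env.state();print(s["clock"],s["tool_pos"].round(1),s["tool_rot"].round(1),s["width"],s["grasp_force"],s["ft_force"].round(1))
for c in("scene","top"):
    env.capture(c)
    for n,z in(("mug",0),("mug_handle",40),("dripper",143),("jar",0),("canister",0)):
        for r in env.landmark_of(c,n)[:1]: print(c,n,round(r["score"],2),np.round(r["location"]),unproj(c,r["location"],z)[:2].round())
save("scene","j.png",(170,160,330,300),4)
```

```text
26.15 [ 561.3 -145.8   75.9] [179.8 -48.2   0.2] 9.035969290647955 38.91884096665308 [ 1.2 -0.9 -0.4]
scene dripper 0.87 [283. 247.] [ 668. -149.]
scene jar 0.84 [256. 216.] [573. -25.]
scene canister 0.57 [234. 303.] [ 578. -266.]
top dripper 0.79 [318. 152.] [ 667. -148.]
top canister 0.76 [357. 197.] [ 578. -259.]
```

View pics/j.png

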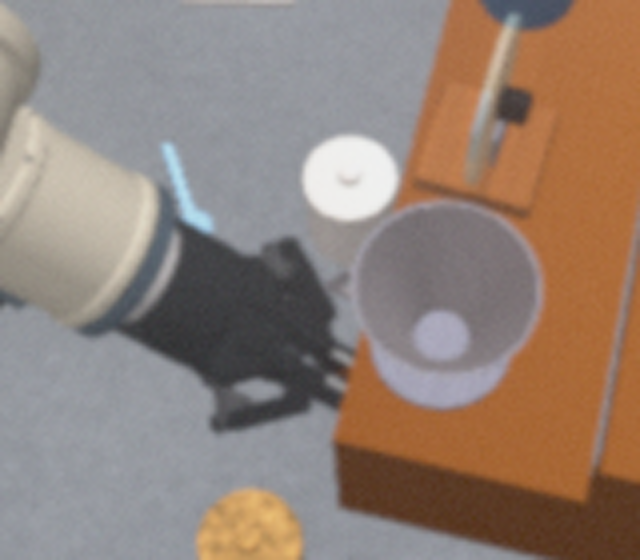

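The mug is in the bay out of view, and the gripper is just in front of the board at (330,370), touching nothing else. Releasing and retreating straight back.

Request:
apply_moves --plan '[{"tx":0,"ty":0,"tz":0,"rx":0,"ry":0,"rz":0},{"tx":0,"ty":0,"tz":0,"rx":0,"ry":0,"rz":0},{"tx":0,"ty":0,"tz":0,"rx":0,"ry":0,"rz":0},{"tx":0,"ty":0,"tz":0,"rx":0,"ry":0,"rz":0}]' --fingers -0.25

```text
clock: 27.3
tool_pos: [561.3, -145.8, 75.9]
tool_rot: [179.8, -48.2, 0.2]
ft_force: [-0.3, 0.7, -0.4]
width: 31.7
grasp_force: 0.0
```

Request:
apply_moves --plan '[{"tx":-0.007,"ty":0,"tz":-0.008,"rx":0,"ry":0,"rz":0},{"tx":-0.02,"ty":0,"tz":-0.0224,"rx":0,"ry":0,"rz":0},{"tx":-0.04,"ty":0,"tz":-0.045,"rx":0,"ry":0,"rz":0},{"tx":-0.06,"ty":0,"tz":-0.067,"rx":0,"ry":0,"rz":0},{"tx":-0.08,"ty":0,"tz":-0.09,"rx":0,"ry":0,"rz":0},{"tx":-0.06,"ty":0,"tz":-0.12,"rx":0,"ry":0,"rz":0},{"tx":-0.04,"ty":0,"tz":-0.14,"rx":0,"ry":0,"rz":0},{"tx":-0.04,"ty":0,"tz":-0.14,"rx":0,"ry":0,"rz":0}]'

```text
clock: 28.3
tool_pos: [429.8, -145.9, 141.3]
tool_rot: [179.7, -48.3, 0.3]
ft_force: [0.0, -0.2, 0.7]
width: 31.9
grasp_force: 0.0
```

Run:
```python
from h import *
s=env.state();print(s["clock"],s["tool_pos"].round(1),s["tool_rot"].round(1),s["width"],s["ft_force"].round(1))
for c in("scene","top"):
    im=env.capture(c)
    for n,z in(("mug",0),("mug_handle",40),("dripper",143),("jar",0),("canister",0),("spoon",10),("tray",0)):
        for r in env.landmark_of(c,n)[:2]: print(c,n,round(r["score"],2),np.round(r["location"]),unproj(c,r["location"],z)[:2].round())
    bgr=im[:,:,::-1].copy();hsv=cv2.cvtColor(bgr,cv2.COLOR_BGR2HSV)
    for p in((598,-147,40),(598,-147,60),(598,-147,20),(594,-147,40)):
        u=proj(c,p).round().astype(int);print(c,p,u,[hsv[u[1],u[0]+k].tolist() for k in(-3,0,3)])
    m=((hsv[...,2]<100)&((hsv[...,0]<12)|(hsv[...,0]>170))&(hsv[...,1]>100)).astype(np.uint8)
    u=proj(c,(600,-147,50)).round().astype(int);sub=m[u[1]-15:u[1]+16,u[0]-20:u[0]+21]
    print(u);print("\n".join("".join(".#"[v] for v in r) for r in sub))
```

```text
28.3 [ 429.8 -145.9  141.3] [179.7 -48.3   0.3] 31.94305765990605 [ 0.  -0.2  0.7]
scene dripper 0.83 [284. 245.] [ 669. -144.]
scene jar 0.62 [260. 216.] [582. -22.]
scene canister 0.86 [234. 304.] [ 579. -270.]
scene spoon 0.81 [307. 358.] [ 773. -346.]
scene spoon 0.65 [232. 134.] [433. 225.]
scene tray 0.75 [229. 134.] [422. 230.]
scene (598, -147, 40) [254 254] [[114, 16, 156], [177, 24, 107], [12, 151, 140]]
scene (598, -147, 60) [254 252] [[113, 14, 160], [167, 14, 128], [10, 120, 134]]
scene (598, -147, 20) [254 257] [[114, 16, 157], [150, 4, 127], [12, 161, 154]]
scene (594, -147, 40) [252 254] [[113, 15, 154], [110, 15, 152], [6, 76, 90]]
[254 253]
.........................................
.........................................
.........................................
.........................................
.........................................
.........................................
.........................................
.........................................
.........................................
.........................................
.............
[... 2109 characters left out ...]
....###.....................
..................#......................
.........................................
.........................................
.........................................
.........................................
.........................................
.........................................
.........................................
.........................................
.........................................
.........................................
.........................................
.........................................
.........................................
.........................................
.........................................
```

The top view shows the handle straight out of the front, with its tip at about (599,-143). That puts the mug's axis at about (664,-146), against the dripper at about (664,-147), and nothing else has moved. Handing in.

```bash
python3 -c "
from station import env
print(env.hand_in())"
```

```text
the job is handed in; nothing more can be done
None
```

I handed the job in at about 28 s: by the last measurements the spoon lies released in the tray and the mug stands under the dripper with its handle out of the front, but the hand-in returned no verdict. The mug's position there is estimated from the arm's moves and the visible handle (about 2 mm off the dripper's axis), since the mug itself is hidden under the board.

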